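# Load, lock and start the ink-tin shaker

## Robot

A 7-joint arm with a two-finger parallel gripper is mounted at the origin on a cart in front of the work surface, level with it; the furniture and walls round the work are solid. World frame = base frame: x ahead of the robot, y to its left, z up, the work surface at z = 0. Lengths are in m, angles in rad, forces in N, time in s.
With the tool pointing down it reaches from about 0.425 to 0.95 m from the base axis. Payload 4.7 kg.
Tool frame: the origin (TCP) lies between the finger pads; the fingertips stand 25 mm ahead of it and the grasp point (between the pads) lies 6 mm ahead of it; x points along the fingers, z is the direction in which the jaws open and shut, and the axes are right-handed (so a half turn about x gives the same grasp; the last joint's range is limited). The gripper opens to 85 mm and grips with 20 to 120 N. Pads are 22 mm wide; open, the fingers measure 114 mm over their backs; the gripper's body (76 mm by 85 mm) begins 54 mm behind the grasp point. The pads swing forward as they close: fully open they stand 13 mm farther back than shut.
Start: joints at [-0.029, 0.469, -0.049, 1.532, 0.024, 1.141, -0.082], TCP at [0.675, 0, 0.256] pointing down, gripper open.
Joint ranges: [-2.59, 2.59], [-0.33, 1.99], [-1.39, 1.29], [0.1, 2.45], [-1.04, 4.18], [0.21, 1.99], [-2.66, 2.66]. Speed limits (rad/s): [2.57, 2.57, 3.14, 3.14, 3.14, 3.14, 3.14].

## Interface

Orientations are given as a 3x3 rotation matrix whose columns are the frame's x, y, z axes.
In Python, from rig import * gives the robot as it stands. Calls block until the motion is done:
- movep(position, orientation): joint-space move of the TCP to a pose.
- move_l(position, attitude=None, feed=0.15, until_force=None): straight line of the TCP; attitude=None keeps the orientation; feed is the mean speed in m/s. With until_force (N) it stops when the force on the tool has changed by that much, and returns True; else False.
- move_joints(angles): joint-space move.
- command_gripper(opening, newtons=None): finger opening in m; newtons is the grip in N (None keeps the last); returns when the fingers have stopped.
- sleep(seconds).
- inverse_kinematics(position, orientation): joint angles nearest the present ones, or None.
- sense(): the state.
- camera(name): name is "scene" or "side" or "wrist"; returns (picture, depth): 420x560x3 uint8, red, green, blue; 420x560 float32, m along the optical axis (not along the pixel's ray), 0 where there is no reading.
- camera_params(name): a dict with "K" (3x3 intrinsics, pixels), "dist" ([k1, k2, p1, p2, k3] as OpenCV has them; the pictures are not rectified), "position" and "rotation" of the camera in the world; the wrist camera has in their place "tool_from_camera" (4x4, takes a point from camera to tool coordinates, whose origin is the TCP and whose axes are the tool frame's). Camera axes: x right, y down, z forward; pixel columns grow to the right and rows downward; lengths in m; the calibration is good to about 2 mm. A picture is of the moment at which its call begins: read the wrist's pose just before it. camera_params takes no time and is no camera call.
A pose or a line that the arm cannot do raises Unreachable and nothing moves.
- finish_job(): hands the job in, once; it reports no verdict.
The state is a dict: "time_s": time; "joint_pos": joint angles; "qd": joint speeds; "joint_efforts": joint torques, N m; "position": TCP position; "tcp_rot": TCP orientation; "wrist_force": force on the tool from outside, world axes, zero at the start; "ft_torque": the same for the moment, N m; "finger_gap": finger opening in m.
Only numpy, scipy, OpenCV 4.12 (cv2) and the standard library are available. Lean on these libraries where they do the work, as an engineer would, in place of code of your own. Each camera call takes 0.05 s, during which the arm holds its last target. There are 200 camera calls.

## Task

Set every flat ink tin lying near the front of the bench to the left of the shaker (not those stored along the back) upright into a pocket of the shaker, any pocket, one tin each, lay the keeper bar over them in its two cradles, then take the T-key from its stand, pass it down through the bar and the shaker's table and give it a quarter turn so that it locks. Once it is locked, start the shaker by pressing its keys one at a time, each fully down for about half a second: first the round key, then the square one, then the oblong one. Leave the T-key locked with nothing held, and do not disturb the other things on the bench.

Things in the scene. Friction and masses are not known exactly. Their poses are not given: they have to be found in the camera images.
- shaker: Grey fixed bench machine, about 270 x 245 mm. Origin on the bench under the centre of its table; z up, +x to its back (away from the robot), y along the line of its two posts. Table 186 x 186 mm, 42 mm high, on it four ring-shaped pockets 52 mm high. Low side housings 45 mm high outside y = +-93 mm. Key console in front, x = -93 to -175 mm, 45 mm high, with three keys
- pocket_1 (a point): Centre of the floor of pocket 1 (front left: x -47, y +47 mm) of the shaker, 42 mm above the bench; the pocket is a ring 77 mm wide inside, 85 mm outside, standing 10 mm above the table; axes as the shaker's
- pocket_2 (a point): Centre of the floor of pocket 2 (front right: x -47, y -47 mm) of the shaker, 42 mm above the bench; the pocket is a ring 77 mm wide inside, 85 mm outside, standing 10 mm above the table; axes as the shaker's
- pocket_3 (a point): Centre of the floor of pocket 3 (back left: x +47, y +47 mm) of the shaker, 42 mm above the bench; the pocket is a ring 77 mm wide inside, 85 mm outside, standing 10 mm above the table; axes as the shaker's
- pocket_4 (a point): Centre of the floor of pocket 4 (back right: x +47, y -47 mm) of the shaker, 42 mm above the bench; the pocket is a ring 77 mm wide inside, 85 mm outside, standing 10 mm above the table; axes as the shaker's
- deck_slot (a point): Centre of the slot at the table's top face, 42 mm above the bench; axes as the shaker's. The slot is 49 mm long (along y) x 19 mm wide (along x) and goes through the whole table, whose underside is 34 mm above the bench; 24 mm of free room below
- bar_rest (a point): Where the centre of the bar's underside rests, 77 mm above the bench; axes as the shaker's; the bar lies along y, either way round. It lies on two posts (x within +-43, y = +-96 to 122 mm). Cheeks with inner faces at x = +-34 mm (90 mm high) and end stops with inner faces at y = +-117 mm (89 mm high) hold it
- bar_centre (a point): Centre of the loose aluminium keeper bar, 226 mm long (its y) x 60 mm wide (its x) x 20 mm high (its z), 0.3 kg, flat on the bench; this point is 10 mm above its underside. Through its middle, top to bottom, a slot 54 mm long (its y) x 22 mm wide. To be grasped from above across its width at the middle
- key_stand: Fixed stand 48 x 84 mm, 88 mm high, in which the T-key is parked upright; origin on the bench under its centre; a slot 53 mm (its y) x 21 mm in its 10 mm thick top. The T-key must be lifted straight up about 90 mm to clear it
- t_handle (a point): Centre of the grip of the loose T-key (0.14 kg, 118 mm high): a black bar 64 mm long (its y) x 14 mm thick (its x) x 28 mm high. z points up along the shaft. 19 mm below this point is the top of a round collar 44 mm wide; 27 mm below is the collar's underside, which rests on the stand at first, in the end on the bar's top. Below that a shaft 12 mm thick. Grip and T-head are parallel
- t_head (a point): Centre of the steel T-head at the foot of the T-key's shaft, 99.5 mm below the grip's centre: 40 mm long (its y) x 12 mm wide (its x) x 9 mm high, 4.5 mm of it below this point. With the collar on the seated bar the head's top is 5 mm under the table's underside, so the key can be turned, either way
- round_key_top (a point): Centre of the top of the round black spring key cap (30 mm across), about 61 mm above the bench, on the shaker's console; the three keys stand in a row 60 mm apart in any order; the cap stands 12 mm above its mount; cap x axis points to the shaker's back
- square_key_top (a point): Centre of the top of the square black spring key cap (28 x 28 mm), about 61 mm above the bench, on the shaker's console; the three keys stand in a row 60 mm apart in any order; the cap stands 12 mm above its mount; cap x axis points to the shaker's back
- oblong_key_top (a point): Centre of the top of the oblong black spring key cap (42 mm long toward the back x 14 mm wide), about 61 mm above the bench, on the shaker's console; the three keys stand in a row 60 mm apart in any order; the cap stands 12 mm above its mount; cap x axis points to the shaker's back
- key_round (a joint): Travel of the round key in m: 0 up, 0.006 fully down (about 5 N); springs back by itself
- key_square (a joint): Travel of the square key in m: 0 up, 0.006 fully down (about 5 N); springs back by itself
- key_oblong (a joint): Travel of the oblong key in m: 0 up, 0.006 fully down (about 5 N); springs back by itself
- tin_a_centre (a point): Centre of a closed round flat ink tin, 62 mm across and 26 mm high (0.20 kg); z up. Loose on the bench; may be absent
- tin_b_centre (a point): Centre of a closed round flat ink tin, 62 mm across and 24 mm high (0.12 kg); z up. Loose on the bench; may be absent
- tin_c_centre (a point): Centre of a closed round flat ink tin, 68 mm across and 30 mm high (0.24 kg); z up. Loose on the bench; may be absent
- tin_d_centre (a point): Centre of a closed round flat ink tin, 70 mm across and 30 mm high (0.16 kg); z up. Loose on the bench; may be absent
- paste_tub: Bystander: cream tub, 116 mm across, 39 mm high, left behind the shaker; origin under its centre
- loupe: Bystander: black loupe, 42 mm across, 40 mm high, right behind the shaker; origin under its centre
Not all that is in view belongs to the job. Leave any red or yellow look-alike of the part that bears t_handle alone.

How it is judged:
On the way, in this order (a step that is already met when the one before it is completed fails the run):
1. every tin present stands in a pocket ((horizontal distance between tin_a_centre and pocket_1 below 0.016 m or horizontal distance between tin_a_centre and pocket_2 below 0.016 m or horizontal distance between tin_a_centre and pocket_3 below 0.016 m or horizontal distance between tin_a_centre and pocket_4 below 0.016 m) and z of tin_a_centre in the frame of pocket_1 between 0.009 and 0.017 m and angle between each of tin_a_centre, tin_b_centre, tin_c_centre, tin_d_centre's own z axis and vertical below 0.1 rad and (horizontal distance between tin_b_centre and pocket_1 below 0.016 m or horizontal distance between tin_b_centre and pocket_2 below 0.016 m or horizontal distance between tin_b_centre and pocket_3 below 0.016 m or horizontal distance between tin_b_centre and pocket_4 below 0.016 m) and z of tin_b_centre in the frame of pocket_1 between 0.008 and 0.016 m and (horizontal distance between tin_c_centre and pocket_1 below 0.016 m or horizontal distance between tin_c_centre and pocket_2 below 0.016 m or horizontal distance between tin_c_centre and pocket_3 below 0.016 m or horizontal distance between tin_c_centre and pocket_4 below 0.016 m) and z of tin_c_centre in the frame of pocket_1 between 0.011 and 0.019 m and (horizontal distance between tin_d_centre and pocket_1 below 0.016 m or horizontal distance between tin_d_centre and pocket_2 below 0.016 m or horizontal distance between tin_d_centre and pocket_3 below 0.016 m or horizontal distance between tin_d_centre and pocket_4 below 0.016 m) and z of tin_d_centre in the frame of pocket_1 between 0.011 and 0.019 m), for 0.2 s.
2. the keeper bar lies in both cradles over the tins (all of step 1 and horizontal distance between bar_centre and bar_rest below 0.01 m and z of bar_centre in the frame of bar_rest between 0.006 and 0.0135 m and angle between the y axis of bar_centre and the y axis of bar_rest, either way round below 0.08 rad), for 0.2 s.
3. the T-key is through both slots and turned across them (all of step 2 and z of t_head in the frame of deck_slot below -0.0145 m and horizontal distance between t_head and deck_slot below 0.02 m and angle between the y axis of t_head and the x axis of deck_slot, either way round below 0.35 rad and angle between t_head's own z axis and vertical below 0.2 rad), for 0.2 s.
4. the round key is pressed fully down, the others up (value of joint key_round above 0.0042 m and not (value of joint key_square above 0.002 m) and not (value of joint key_oblong above 0.002 m)), for 0.1 s.
5. the square key is pressed fully down, the others up (value of joint key_square above 0.0042 m and not (value of joint key_round above 0.002 m) and not (value of joint key_oblong above 0.002 m)), for 0.1 s.
6. the oblong key is pressed fully down, the others up (value of joint key_oblong above 0.0042 m and not (value of joint key_round above 0.002 m) and not (value of joint key_square above 0.002 m)), for 0.1 s.
At the end, for the whole second after the job is handed in: Every tin present stands on a pocket floor (within 16 mm of its centre), the bar lies in both cradles (within 10 mm, 0.08 rad), the upright T-key has its head under the table, turned to within 0.35 rad of square across the slot, and all three keys are up again (all of step 3 and not (value of joint key_round above 0.0015 m) and not (value of joint key_square above 0.0015 m) and not (value of joint key_oblong above 0.0015 m)); the robot touches nothing.
It fails at once if a shaker key is pressed while the T-key is not locked (value of joint any of key_round, key_square, key_oblong above 0.003 m and not (z of t_head in the frame of deck_slot below -0.0145 m and horizontal distance between t_head and deck_slot below 0.02 m and angle between the y axis of t_head and the x axis of deck_slot, either way round below 0.35 rad and angle between t_head's own z axis and vertical below 0.2 rad)).
It fails at once if two shaker keys are pressed at once (value of joint each of key_round, key_square above 0.003 m or value of joint each of key_round, key_oblong above 0.003 m or value of joint each of key_square, key_oblong above 0.003 m).
It fails at once if the paste_tub is pushed away or tipped (distance of paste_tub from where it was at the start of the episode above 0.03 m or angle between paste_tub's own z axis and vertical above 0.4 rad).
It fails at once if the loupe is pushed away or tipped (distance of loupe from where it was at the start of the episode above 0.03 m or angle between loupe's own z axis and vertical above 0.4 rad).
Of tin_a, tin_b, tin_c, tin_d only 3 to 4 are there at a start; the rules pass over those that are not, and their reading is None.
At some moment in a run one of tin_a, tin_b, tin_c, tin_d, keeper_bar may be knocked a few centimetres aside while the robot is not near it.
It also fails if it takes over 192 s, if anything falls off the work surface, if the arm or the gripper's body presses on something with over 40 N, if the wrist force passes 120 N, or if a joint passes its speed limit or range.

## Working session

There is one attempt and no reset: what is moved stays moved. The work goes in short steps, each a Python script; the robot and the scene stay as the last script left them, time stands still between calls to the robot, and variables do not carry over. Pictures are saved under pics/ and viewed, about 12 in all and at most 16, crops included, and the job is handed in when it is done.

```bash
ls; mkdir -p pics; python3 - <<'E'
from rig import *
import cv2,numpy as np
for n in ("scene","side","wrist"):
    p,d=camera(n); cv2.imwrite(f"pics/{n}0.png",p[:,:,::-1]); np.save(f"{n}0.npy",d)
    c=camera_params(n); print(n,{k:np.round(v,3).tolist() for k,v in c.items()}, (d>0).mean())
print(sense())
E
```

```text
pics
scene {'K': [[447.887, 0.0, 276.241], [0.0, 447.887, 208.913], [0.0, 0.0, 1.0]], 'dist': [0.025, 0.0, 0.0, 0.0, 0.0], 'position': [-0.056, 0.68, 0.916], 'rotation': [[-0.752, -0.419, 0.508], [-0.658, 0.451, -0.603], [0.024, -0.788, -0.615]]} 0.9959566326530612
side {'K': [[520.572, 0.0, 288.624], [0.0, 520.572, 211.19], [0.0, 0.0, 1.0]], 'dist': [0.028, 0.0, 0.0, 0.0, 0.0], 'position': [-0.394, -1.022, 0.734], 'rotation': [[0.671, -0.3, 0.678], [-0.742, -0.28, 0.61], [0.007, -0.912, -0.41]]} 0.936390306122449
wrist {'K': [[344.568, 0.0, 276.809], [0.0, 344.568, 210.602], [0.0, 0.0, 1.0]], 'dist': [-0.03, 0.0, 0.0, 0.0, 0.0], 'tool_from_camera': [[-0.001, -0.3, 0.954, -0.119], [-0.0, -0.954, -0.3, 0.077], [1.0, -0.001, 0.0, -0.0], [0.0, 0.0, 0.0, 1.0]]} 0.9961224489795918
{'time_s': 0.15, 'joint_pos': array([-0.02889517,  0.46922509, -0.0485974 ,  1.533422  ,  0.02408931,
        1.14102014, -0.08231924]), 'qd': array([-0.00054406, -0.00154572,  0.00017657, -0.0026878 , -0.00110147,
        0.00119342, -0.00273568]), 'joint_efforts': array([ 3.33697863e-04, -5.10767841e+01, -4.67274967e-02, -2.37979531e+01,
        1.07760131e-02,  5.44104041e-03, -2.80327527e-05]), 'position': array([6.74582885e-01, 1.95326173e-05, 2.55522393e-01]), 'tcp_rot': array([[-1.48920717e-03,  6.47310397e-07,  9.99998891e-01],
       [-3.72277365e-05,  9.99999999e-01, -7.02750988e-07],
       [-9.99998890e-01, -3.72287418e-05, -1.48920714e-03]]), 'wrist_force': array([-0.24570655,  0.62770238,  0.47851837]), 'ft_torque': array([0.00888738, 0.05346122, 0.02292263]), 'finger_gap': 0.08553518439912464}
```

View pics/scene0.png

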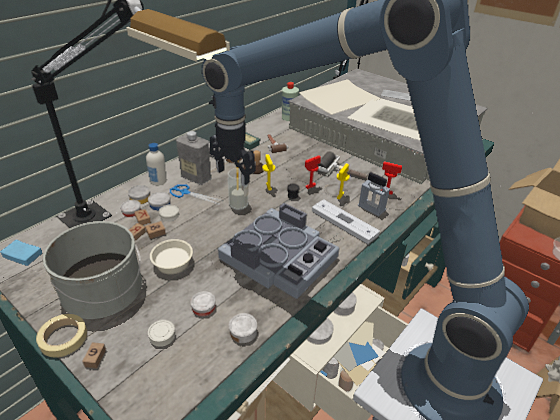

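View pics/side0.png

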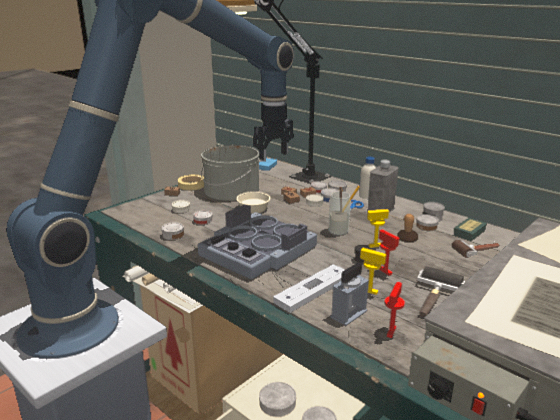

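The scene view shows:
- **Front tins:** three, at (203,303), (161,333) and (243,327). The tins near (135,205) are stored at the back.
- **Shaker and bar:** shaker at (280,250), bar at (345,219).
- **T-key:** the black one stands in its stand at (375,193).
- **Look-alikes:** red at (312,170) and (392,175), yellow at (270,172) and (343,182).

Next I'll get rough positions for these.

```bash
cat > h.py <<'E'
from rig import *
import cv2,numpy as np
def Rz(yaw): # tool down; jaw axis (tool z) along world angle yaw
    c,s=np.cos(yaw),np.sin(yaw)
    z=np.array([c,s,0]);x=np.array([0,0,-1.]);return np.column_stack([x,np.cross(z,x),z])
def shot(n,fn=None):
    s=sense();p,d=camera(n);c=camera_params(n)
    if n=="wrist":
        T=np.eye(4);T[:3,:3]=s['tcp_rot'];T[:3,3]=s['position'];T=T@np.array(c['tool_from_camera'])
        R,t=T[:3,:3],T[:3,3]
    else: R,t=np.array(c['rotation']),np.array(c['position'])
    if fn: cv2.imwrite(f"pics/{fn}.png",p[:,:,::-1])
    return dict(p=p,d=d,K=np.array(c['K']),D=np.array(c['dist']),R=R,t=t)
def rays(v,uv):
    q=cv2.undistortPoints(np.array(uv,float).reshape(-1,1,2),v['K'],v['D']).reshape(-1,2)
    return np.column_stack([q,np.ones(len(q))])@v['R'].T
def onz(v,uv,z):
    r=rays(v,uv);return v['t']+r*((z-v['t'][2])/r[:,2])[:,None]
def cloud(v):
    h,w=v['d'].shape;u=np.stack(np.meshgrid(np.arange(w),np.arange(h)),-1)
    return (v['t']+rays(v,u.reshape(-1,2))*v['d'].reshape(-1,1)).reshape(h,w,3)
def proj(v,P):
    rv=cv2.Rodrigues(v['R'].T)[0];return cv2.projectPoints(np.array(P,float).reshape(-1,1,3),rv,-v['R'].T@v['t'],v['K'],v['D'])[0].reshape(-1,2)
E
python3 - <<'E'
from h import *
v=shot("scene");C=cloud(v)
for n,u,w in [("t1",203,298),("t2",161,328),("t3",243,322),("shk",279,250),("barL",318,205),("barR",371,235),("bar",350,221),("handle",377,180),("stand",372,187),("red",312,160),("red2",392,170),("yel",343,170),("loupe",293,188),("tub",172,255),("post+",293,212),("post-",250,245),("console",320,257)]:
    print(n,np.round(C[w,u],3))
E
```

```text
t1 [0.573 0.214 0.024]
t2 [0.579 0.341 0.021]
t3 [0.444 0.199 0.024]
shk [ 0.533 -0.037  0.044]
barL [ 0.595 -0.305  0.022]
barR [ 0.386 -0.295  0.021]
bar [ 0.477 -0.319  0.011]
handle [ 0.468 -0.437  0.115]
stand [ 0.471 -0.417  0.096]
red [ 0.693 -0.389  0.115]
red2 [ 0.475 -0.55   0.096]
yel [ 0.574 -0.398  0.124]
loupe [ 0.702 -0.305  0.039]
tub [0.766 0.161 0.013]
post+ [ 0.589 -0.164  0.077]
post- [0.607 0.005 0.046]
console [ 0.43  -0.092  0.045]
```

```bash
python3 - <<'E'
from h import *
import pickle
V={}
for k,p in dict(tins=(.54,.22,.3),shk=(.54,-.03,.3),bar=(.52,-.34,.3)).items():
    movep(np.array(p),Rz(0)); sleep(.2); V[k]=shot("wrist","w_"+k)
pickle.dump(V,open("V.pkl","wb")); print(sense()['time_s'])
E
python3 -c "
import cv2,numpy as np
a=[cv2.imread(f'pics/w_{k}.png') for k in ('tins','shk','bar')]
cv2.imwrite('pics/w_all.png',np.vstack([np.hstack([a[0][:,:],a[1]])]) [:, :] if 0 else cv2.resize(np.hstack(a[:2]),(800,300)))"
```

```text
4.1417
```

View pics/w_shk.png

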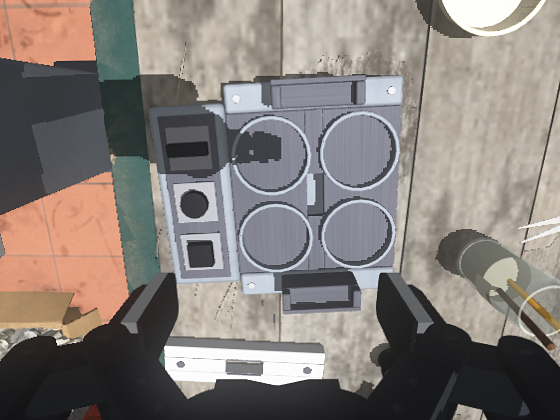

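View pics/w_bar.png

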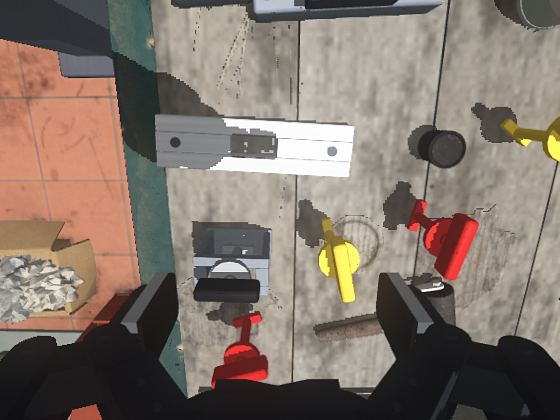

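View pics/w_tins.png

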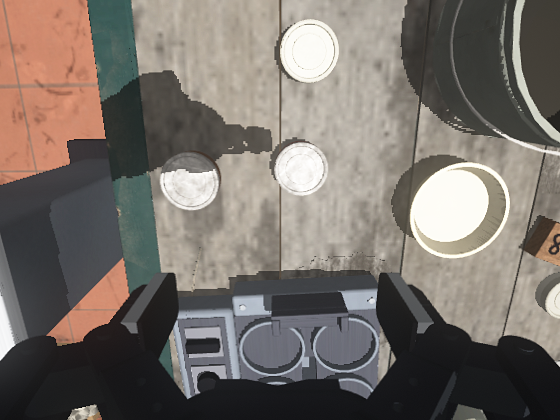

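```bash
cat >> h.py <<'E'
def pts(v,lo,hi,box,C=None):
    """largest connected patch with lo<z<hi inside box (x0,x1,y0,y1); returns world points"""
    C=cloud(v) if C is None else C
    m=(v['d']>0)&(C[...,2]>lo)&(C[...,2]<hi)&(C[...,0]>box[0])&(C[...,0]<box[1])&(C[...,1]>box[2])&(C[...,1]<box[3])
    n,L,S,_=cv2.connectedComponentsWithStats(m.astype(np.uint8),connectivity=8)
    if n<2: return np.zeros((0,3))
    return C[L==1+np.argmax(S[1:,4])]
def rect(P): # centre, long side, short side, angle of long axis
    (c,(a,b),th)=cv2.minAreaRect((P[:,:2]*1000).astype(np.float32)); th=np.radians(th)
    if a<b: a,b,th=b,a,th+np.pi/2
    return np.array(c)/1000,a,b,(th+np.pi/2)%np.pi-np.pi/2
def circ(P):
    c,r=cv2.minEnclosingCircle((P[:,:2]*1000).astype(np.float32));return np.round(np.array(c)/1000,4),round(r,1)
E
python3 - <<'E'
from h import *
import pickle
V=pickle.load(open("V.pkl","rb"))
v=V['tins'];C=cloud(v)
print("bench",[round(float(np.median(cloud(V[k])[80:100,230:260,2])),4) for k in V])
for u,w in [(301,168),(309,51),(190,181)]:
    c=C[w,u];P=pts(v,.012,.06,(c[0]-.05,c[0]+.05,c[1]-.05,c[1]+.05),C);h=np.percentile(P[:,2],80)
    P2=P[P[:,2]>h-.005];print("tin",circ(P2),"h",round(h,4),len(P2))
v=V['shk'];C=cloud(v)
for u,w in [(271,153),(360,149),(276,237),(358,233)]:
    c=C[w,u];P=pts(v,.048,.058,(c[0]-.046,c[0]+.046,c[1]-.046,c[1]+.046),C);print("ring",c.round(4),circ(P),P[:,2].max().round(4))
P=pts(v,.038,.046,(.38,.66,-.2,.12),C);print("deck",rect(P),P[:,2].mean())
for u,w in [(188,149),(194,204),(200,251)]: print("key",C[w,u].round(4),onz(v,[(u,w)],.061).round(4))
v=V['bar'];C=cloud(v)
P=pts(v,.014,.028,(.3,.7,-.4,-.2),C);print("bar",rect(P),np.median(P[:,2]))
P=pts(v,.118,.14,(.38,.52,-.5,-.3),C);print("handle",rect(P),np.median(P[:,2]))
P=pts(v,.083,.093,(.38,.56,-.5,-.3),C);print("stand",rect(P),np.median(P[:,2]))
E
```

```text
bench [0.0011, 0.0464, 0.0013]
tin (array([0.5681, 0.2222]), 30.9) h 0.0269 2237
tin (array([0.575 , 0.3473]), 31.1) h 0.0251 2925
tin (array([0.439 , 0.2088]), 34.1) h 0.0308 2640
ring [ 0.5339 -0.0032  0.0434] (array([ 0.5335, -0.0054]), 42.4) 0.0557
ring [0.6304 0.0015 0.0437] (array([6.277e-01, 2.000e-04]), 42.8) 0.0561
ring [ 0.5395 -0.1014  0.0429] (array([ 0.5386, -0.099 ]), 42.7) 0.0558
ring [ 0.6353 -0.0959  0.0437] (array([ 0.6326, -0.094 ]), 42.7) 0.0553
deck (array([ 0.53216534, -0.05925975]), 256.55218505859375, 222.49229431152344, np.float64(0.004346385269408337)) 0.04377674516039867
key [0.4484 0.0033 0.0614] [[0.4483 0.0032 0.061 ]]
key [ 0.4504 -0.0562  0.0606] [[ 0.4505 -0.056   0.061 ]]
key [ 0.454  -0.1106  0.063 ] [[ 0.4535 -0.1115  0.061 ]]
bar (array([ 0.49422955, -0.30866531]), 226.33201599121094, 60.58509063720703, np.float64(-0.055700014199007164)) 0.021476977191634605
handle (array([ 0.47248138, -0.43800443]), 62.165855407714844, 14.671183586120605, np.float64(-0.02633666581006633)) 0.12960674239428288
stand (array([ 0.47179471, -0.43774716]), 79.47727966308594, 45.026851654052734, np.float64(-0.04404189336913067)) 0.0894081424508146
```

Three front tins are found: a at (.568,.222) h 26, b at (.575,.347) h 24, c at (.439,.209) h 30. All sizes match the description: tin and ring radii, bar 226x60, handle about 62x15. I'll probe the fingertip height against opening before gripping low tins.

```bash
python3 - <<'E'
from h import *
movep(np.array([.47,.31,.12]),Rz(0))
for o in (.085,.066):
    command_gripper(o,30); sleep(.3)
    r=move_l(np.array([.47,.31,.012]),feed=.03,until_force=4)
    s=sense();print(o,s['finger_gap'],r,s['position'].round(4),s['wrist_force'].round(1))
    move_l(np.array([.47,.31,.12]),feed=.2)
print(sense()['time_s'])
E
```

```text
0.085 0.08517245244463324 False [0.47   0.31   0.0121] [-0.1 -0.   0.5]
0.066 0.06624541689771567 True [0.47   0.31   0.0185] [-0.3 -0.2  5.3]
15.7667
```

```bash
cat >> h.py <<'E'
SC=np.array([.5831,-.0496]);SY=.057
def S(x,y,yaw=None):
    c,s=np.cos(SY),np.sin(SY);return SC+np.array([c*x-s*y,s*x+c*y])
def at(xy,z): return np.array([xy[0],xy[1],z])
PK={1:(-.047,.047),2:(-.047,-.047),3:(.047,.047),4:(.047,-.047)}
def find_tin(xy,r=.07):
    v=shot("wrist");P=pts(v,.012,.06,(xy[0]-r,xy[0]+r,xy[1]-r,xy[1]+r))
    h=np.percentile(P[:,2],80);c,rad=circ(P[P[:,2]>h-.005]);return c,rad,h
def tin(xy,diam,pocket):
    command_gripper(.085,30);movep(at(xy,.2),Rz(0));sleep(.1)
    c,rad,h=find_tin(xy);print("tin",c,rad,round(h,4))
    assert abs(rad-diam*500)<2.5 and np.hypot(*(c-xy))<.06
    zg=.0135+.0185+(.066-diam)*.4
    move_l(at(c,.08),feed=.3);move_l(at(c,zg),feed=.12);command_gripper(diam-.006,40)
    g=sense()['finger_gap'];print("gap",round(g,4));assert abs(g-diam)<.004
    move_l(at(c,.16),feed=.3)
    p=S(*PK[pocket]);movep(at(p,.16),Rz(SY));move_l(at(p,.042+zg+.012),feed=.25)
    r=move_l(at(p,.042+zg+.0005),feed=.04,until_force=6);s=sense();print("placed",r,s['position'].round(4),s['finger_gap'])
    command_gripper(.079,30);move_l(at(p,.17),feed=.3);print("t",s['time_s'])
E
python3 - <<'E'
from h import *
tin(np.array([.568,.222]),.062,4)
v=shot("wrist")
tin(np.array([.575,.347]),.062,3)
tin(np.array([.439,.209]),.068,2)
movep(at(S(0,0),.3),Rz(SY));sleep(.2);v=shot("wrist","tins_in");C=cloud(v)
for k in (2,3,4):
    p=S(*PK[k]);P=pts(v,.058,.085,(p[0]-.045,p[0]+.045,p[1]-.045,p[1]+.045),C)
    print(k,circ(P),np.median(P[:,2]).round(4),"off",(circ(P)[0]-p).round(4))
print(sense()['time_s'])
E
```

```text
tin [0.5681 0.2221] 31.0 0.0269
gap 0.0597
placed True [ 0.6338 -0.0937  0.0772] 0.06005728832424341
t 20.9417
tin [0.5747 0.3475] 31.0 0.0249
gap 0.0596
placed True [6.285e-01 3.000e-04 7.730e-02] 0.059697968496927746
t 27.9417
tin [0.4389 0.2085] 34.0 0.0309
gap 0.066
placed True [ 0.54   -0.0991  0.0748] 0.06616640426702966
t 34.2583
2 (array([ 0.5394, -0.0995]), 34.0) 0.0718 off [ 0.0005 -0.0003]
3 (array([0.6284, 0.    ]), 31.0) 0.066 off [ 0.0011 -0.    ]
4 (array([ 0.6335, -0.094 ]), 31.1) 0.068 off [ 0.0008 -0.0002]
35.9
```

```bash
python3 - <<'E'
from h import *
movep(at((.52,-.34),.3),Rz(0));sleep(.15);v=shot("wrist");C=cloud(v)
P=pts(v,.014,.028,(.3,.75,-.4,-.2),C);c,a,b,th=rect(P);print("bar",c,a,b,th)
P=pts(v,.118,.14,(.38,.52,-.5,-.3),C);print("handle",rect(P))
assert abs(a-226)<5 and abs(b-60)<4
R=Rz(th+np.pi/2);zg=.006+.0185+.0024
command_gripper(.085,40);movep(at(c,.15),R);move_l(at(c,zg),feed=.15);command_gripper(.052,60)
print("gap",sense()['finger_gap'],sense()['joint_pos'].round(2))
move_l(at(c,.2),feed=.25)
movep(at(SC,.2),Rz(SY));print(sense()['joint_pos'].round(2))
v=shot("wrist");P=pts(v,.125+.06-.03,.22,(.5,.66,-.17,.07))
move_l(at(SC,.077+zg+.025),feed=.2);sleep(.2)
shot("side","bar_side");shot("scene","bar_scene");print(sense()['time_s'],sense()['position'])
E
python3 -c "
import cv2,numpy as np
a=cv2.imread('pics/bar_side.png')[170:310,170:350];b=cv2.imread('pics/bar_scene.png')[180:320,190:370]
cv2.imwrite('pics/bar_c.png',cv2.resize(np.hstack([a,b]),None,fx=2.2,fy=2.2))"
```

```text
bar [ 0.49424808 -0.30864841] 226.06613159179688 60.55042266845703 -0.05537990223597955
handle (array([ 0.47206659, -0.43768161]), 62.906612396240234, 14.458168029785156, np.float64(-0.03752553765587052))
gap 0.05824011395079118 [ 0.72  0.63 -0.31  1.92  0.31  0.64  1.73]
[ 0.15  0.39 -0.18  1.81  0.08  0.96 -0.  ]
43.325 [ 0.5838221  -0.04962673  0.13013632]
```

View pics/bar_c.png

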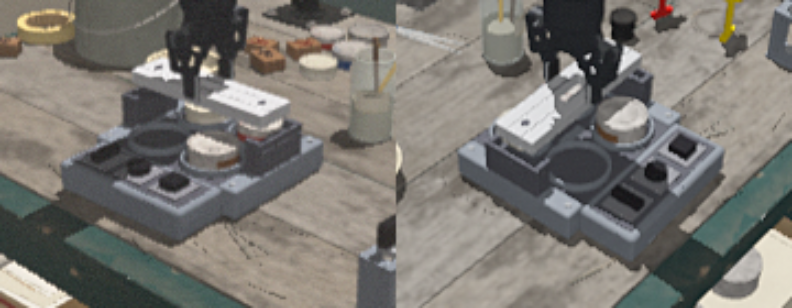

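The bar hangs level over the two cradles, lined up with the posts at about (150,105) and (275,145) in the left crop. Lowering it now.

```bash
python3 - <<'E'
from h import *
zg=.006+.0185+.0024
r=move_l(at(SC,.077+zg-.001),feed=.04,until_force=8);s=sense();print(r,s['position'].round(4),"expect",.077+zg,s['wrist_force'].round(1))
if s['position'][2]<.077+zg+.004:
    command_gripper(.075,40);move_l(at(SC,.2),feed=.25)
    movep(at(S(-.02,0),.32),Rz(SY));sleep(.15);v=shot("wrist","bar_in")
    P=pts(v,.091,.105,(.5,.68,-.2,.12));c,a,b,th=rect(P);print("bar",c,c-SC,a,b,th-SY,np.median(P[:,2]))
print(sense()['time_s'])
E
```

```text
True [ 0.5827 -0.0496  0.1055] expect 0.10389999999999999 [-2.4  0.1  4. ]
bar [ 0.58225769 -0.04815252] [-0.00084231  0.00144748] 225.27906799316406 60.38217544555664 -1.5710731385886487 0.09858249581882858
45.4917
```

```bash
python3 - <<'E'
from h import *
movep(at((.52,-.34),.3),Rz(0));command_gripper(.055,60);sleep(.1);v=shot("wrist");C=cloud(v)
P=pts(v,.118,.14,(.38,.52,-.5,-.3),C);c,a,b,th=rect(P);print("handle",c,a,b,th,np.median(P[:,2]))
u=proj(v,[at(c,.125)])[0].astype(int);print("pix",u,"rgb",v['p'][u[1],u[0]])
x,y=u;cv2.imwrite("pics/key_c.png",cv2.resize(v['p'][max(0,y-90):y+60,max(0,x-90):x+90,::-1],None,fx=2.5,fy=2.5))
th=-.037
R=Rz(th+np.pi/2);movep(at(c,.22),R);sleep(.1);shot("wrist","key_hover")
print(sense()['position'].round(4),sense()['joint_pos'].round(2),sense()['time_s'])
E
```

```text
handle [ 0.4819277  -0.43797021] 42.53251647949219 14.168524742126465 -0.031345805504395585 0.1294796833065151
pix [237 292] rgb [57 55 57]
[ 0.4824 -0.4376  0.2203] [ 0.87  0.48 -0.27  1.62  0.14  1.06  2.09] 48.6583
```

View pics/key_c.png

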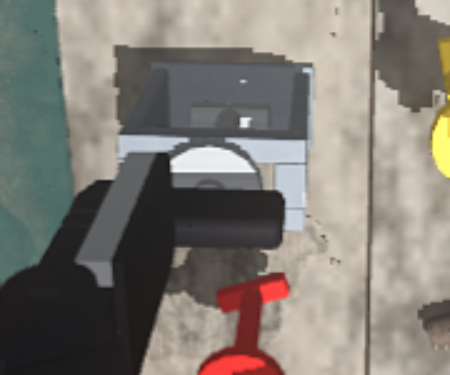

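View pics/key_hover.png

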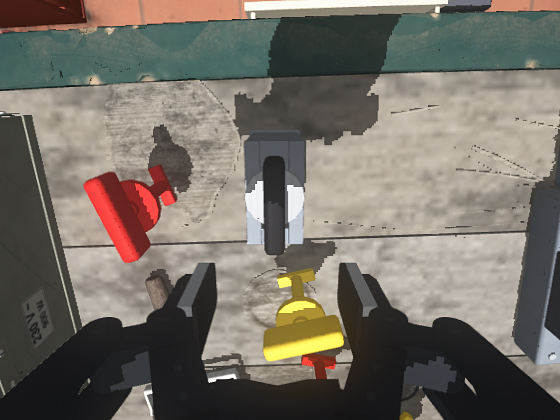

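The crop shows the black grip in the grey stand. A finger hides its left part, so the 42 mm length and its centre are wrong. The hover view shows the whole grip at (274,205), with the red and yellow look-alikes clear of it. I'll re-measure from here and grip.

```bash
python3 - <<'E'
from h import *
v=shot("wrist");P=pts(v,.118,.14,(.38,.54,-.5,-.38));c,a,b,th=rect(P);print("handle",c,a,b,th)
assert abs(a-64)<4
R=Rz(th+np.pi/2)
movep(at(c,.19),R);move_l(at(c,.125),feed=.1);s=sense();print(s['position'].round(4),s['wrist_force'].round(1))
command_gripper(.008,70);s=sense();print("gap",s['finger_gap'],s['wrist_force'].round(1))
move_l(at(c,.235),feed=.15);move_l(at(c,.29),feed=.2);movep(at(SC,.29),Rz(SY));sleep(.3)
s=sense();print(s['finger_gap'],s['position'].round(4),s['joint_pos'].round(2),s['time_s'])
v=shot("scene","key_scene");w=shot("side","key_side")
for q,n in((v,'a'),(w,'b')):
    x,y=proj(q,[at(SC,.18)])[0].astype(int);cv2.imwrite(f"pics/k{n}.png",q['p'][y-80:y+80,x-70:x+70,::-1])
cv2.imwrite("pics/k.png",cv2.resize(np.hstack([cv2.imread("pics/ka.png"),cv2.imread("pics/kb.png")]),None,fx=2.8,fy=2.8))
E
```

```text
handle [ 0.47089954 -0.43892145] 62.6102180480957 13.899666786193848 -0.03297166534988971
[ 0.4714 -0.4392  0.1256] [ 0.6 -0.3  0.9]
gap 0.01315928560919792 [-0.8  0.8  2.8]
0.012888473061379158 [ 0.5831 -0.0501  0.29  ] [ 0.18  0.3  -0.21  1.7   0.07  1.14  0.01] 53.6583
```

View pics/k.png

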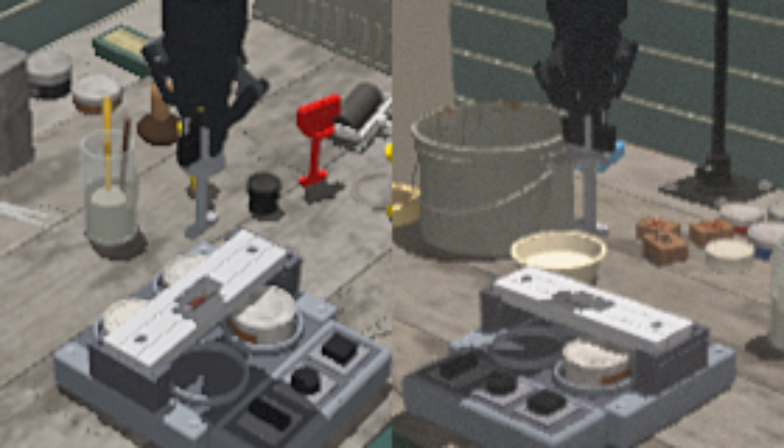

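Key is held upright, T-head along the slot, bar seated in both cradles. I'll check the head's position, then insert gently and turn.

```bash
python3 - <<'E'
from h import *
for n in("scene","side"):
    v=shot(n);C=cloud(v);b=(SC[0]-.05,SC[0]+.05,SC[1]-.05,SC[1]+.05)
    for lo,hi in((.174,.186),(.2,.22),(.23,.24)):
        P=pts(v,lo,hi,b,C); print(n,lo,len(P),((P[:,:2].min(0)+P[:,:2].max(0))/2-SC).round(4) if len(P) else '', (P[:,:2].max(0)-P[:,:2].min(0)).round(4) if len(P) else '')
move_l(at(SC,.225),feed=.2)
r=move_l(at(SC,.150),feed=.06,until_force=5);s=sense();print(r,s['position'].round(4),s['wrist_force'].round(1))
if not r:
    r=move_l(at(SC,.132),feed=.02,until_force=5);s=sense();print(r,s['position'].round(4),s['wrist_force'].round(1),s['finger_gap'])
print(s['time_s'])
E
```

```text
scene 0.174 49 [-0.001  -0.0028] [0.0141 0.0409]
scene 0.2 23 [-0.0033  0.0012] [0.0107 0.0074]
scene 0.23 14 [-0.0026 -0.0016] [0.0083 0.0125]
side 0.174 47 [-0.0024 -0.0008] [0.0162 0.0411]
side 0.2 33 [-0.0018 -0.0028] [0.0143 0.0157]
side 0.23 17 [-0.0033 -0.0048] [0.0107 0.0133]
False [ 0.5834 -0.0496  0.1505] [ 0.6 -0.6 -1.6]
True [ 0.5829 -0.0496  0.1347] [-0.2 -0.9  4.7] 0.01290341169968748
56.4583
```

Collar seated at exactly the expected height. Turning.

```bash
python3 - <<'E'
from h import *
move_l(at(SC,.1352),feed=.02)
q=np.array(sense()['joint_pos']);q0=q[6]
for k in range(1,7):
    q[6]=q0+np.pi/2*k/6;move_joints(q);s=sense();print(round(s['joint_pos'][6]-q0,3),s['position'].round(4),s['wrist_force'].round(1),s['ft_torque'].round(2))
sleep(.3);command_gripper(.05,40);p=sense()['position'];move_l(at(p,.25),feed=.15)
movep(at(S(0,0),.32),Rz(SY));sleep(.2);v=shot("wrist","locked");C=cloud(v)
P=pts(v,.13,.155,(.5,.68,-.12,.02),C);c,a,b,th=rect(P);print("handle",c-SC,a,b,"ang from shaker x",th-SY,np.median(P[:,2]))
for u,x in((1,.06),(0,0),(-1,-.06)):
    e=C[...,:]; 
for y in (.09,-.09):
    p=S(.01,y);P=pts(v,.08,.11,(p[0]-.015,p[0]+.015,p[1]-.015,p[1]+.015),C);print("bar z",np.median(P[:,2]))
print(sense()['time_s'])
E
```

```text
0.259 [ 0.583  -0.0499  0.1348] [-0.5 -0.2  0.1] [-0.29 -0.14  0.05]
0.519 [ 0.5829 -0.0496  0.1348] [ 0.1 -0.9  0.7] [-0.2  -0.07  0.  ]
0.78 [ 0.5829 -0.0495  0.1348] [ 0.  -0.4  0.5] [-0.19 -0.07 -0.02]
1.042 [ 0.5829 -0.0495  0.1348] [-0.6 -0.1  0.2] [-0.15 -0.   -0.  ]
1.304 [ 0.5829 -0.0495  0.1348] [ 0.2 -1.   0.6] [-0.16 -0.08 -0.03]
1.565 [ 0.5829 -0.0495  0.1348] [-0.3 -1.   1.3] [-0.19 -0.04  0.02]
handle [-6.12426758e-05  9.81530762e-04] 63.48479080200195 14.60254955291748 ang from shaker x -0.0005947474548260792 0.13894034124488816
bar z 0.09876816928233179
bar z 0.09861148648751011
62.0917
```

View pics/locked.png

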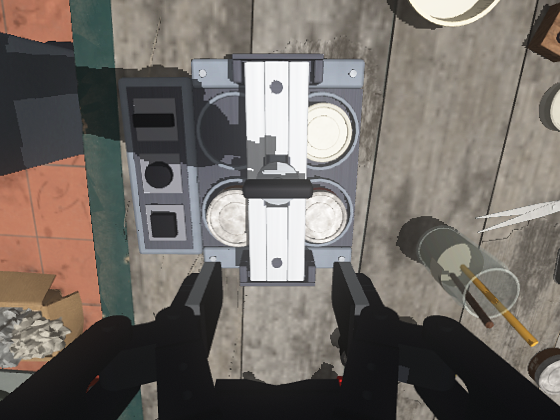

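T-key is locked: its grip lies across the slot (0.001 rad), upright, top at the expected height, with the bar level. Keys in this view: oblong (154,120), round (159,175), square (164,223). Pressing round, square, oblong.

```bash
python3 - <<'E'
from h import *
command_gripper(0,40)
v=shot("wrist");uv=[(159,175),(164,223),(154,120)]
P=onz(v,uv,.061);N=[S(-.134,0),S(-.134,-.06),S(-.134,.06)]
print(P.round(4),np.round(N,4))
for p,n in zip(P,N):
    assert np.hypot(*(p[:2]-n))<.008
    c=(p[:2]+n)/2
    movep(at(c,.13),Rz(SY));move_l(at(c,.095),feed=.15)
    r=move_l(at(c,.076),feed=.02,until_force=10);s=sense();print(c.round(4),r,s['position'].round(4),s['wrist_force'].round(1))
    sleep(.5);print(sense()['position'].round(4),sense()['wrist_force'].round(1));move_l(at(c,.13),feed=.15);sleep(.3)
movep(at(S(-.02,0),.32),Rz(SY));command_gripper(.08);sleep(.3);v=shot("wrist","end");C=cloud(v)
Q=pts(v,.13,.155,(.5,.68,-.12,.02),C);c,a,b,th=rect(Q);print("handle",c-SC,a,b,th-SY,np.median(Q[:,2]))
Q=pts(v,.091,.105,(.5,.68,-.2,.12),C);c,a,b,th=rect(Q);print("bar",c-SC,a,b,np.median(Q[:,2]))
for n in N: Q=pts(v,.054,.07,(n[0]-.02,n[0]+.02,n[1]-.02,n[1]+.02),C);print("cap z",np.median(Q[:,2]),len(Q))
print(sense()['time_s'])
E
```

```text
[[ 0.4516 -0.0569  0.061 ]
 [ 0.4549 -0.1137  0.061 ]
 [ 0.4488  0.0028  0.061 ]] [[ 0.4493 -0.0572]
 [ 0.4527 -0.1171]
 [ 0.4459  0.0027]]
[ 0.4505 -0.0571] True [ 0.4507 -0.0571  0.0798] [-2.   0.3  8.1]
[ 0.4507 -0.0571  0.0798] [-1.2  0.7  7.8]
[ 0.4538 -0.1154] True [ 0.4541 -0.1155  0.0798] [-0.7  0.6  8.1]
[ 0.4541 -0.1154  0.0798] [-2.4 -0.4  7.9]
[0.4473 0.0027] True [0.4476 0.0028 0.0798] [-2.2 -0.5  8.2]
[0.4476 0.0027 0.0798] [-1.6  0.1  8.5]
handle [0.00018558 0.0008332 ] 63.69137954711914 14.532830238342285 -0.00019035060448675117 0.13896111965119828
bar [-0.00402517  0.05884368] 110.68196868896484 60.42200469970703 0.0985400553677343
cap z 0.06211353820090876 591
cap z 0.062213611070538855 579
cap z 0.062445692894906285 504
73.775
```

View pics/end.png

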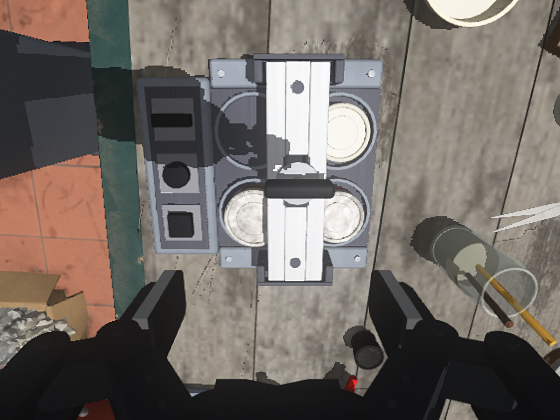

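The picture shows everything in place: three tins in their rings, the bar in both cradles, the key across the slot and all caps up. The last "bar" reading covers only the half on one side of the key grip. Handing in.

```bash
python3 -c "
from rig import *
print(finish_job())"
```

```text
the job is handed in; nothing more can be done
None
```

The job is done and handed in at about 74 s on the robot's clock. It returned no verdict.

- **Tins:** I found three flat tins at the front (two 62 mm, one 68 mm) and no fourth. They went into pockets 4, 3 and 2. Afterwards they sat within about 1 mm of the pocket centres, at the right heights.
- **Bar:** It lies in both cradles, about 1.7 mm off centre and level from end to end.
- **T-key:** The collar touched the bar at the expected height. After a quarter turn the grip lay across the slot to within 0.001 rad.
- **Keys:** I pressed round, square, then oblong, each to the same depth (tip at about 55 mm, roughly 8 N) and held for 0.5 s. All three caps then read up again at about 62 mm, and the T-key had not moved.

Two measurements disagreed with the known sizes:
- **T-key grip:** One early reading gave 42 mm because a finger hid part of it. I measured it again before gripping.
- **Bar, last check:** The reading covered only half the bar because the T-key grip splits it. Its height was right and the picture shows it seated.

I did not measure the paste tub and loupe again at the end, but the arm made no contact near them.

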